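Push a worn wear pad up out of a blade-guide bracket

TASK

One of the two round bronze pads in the grey guide bracket is worn and sits sunk below the top face; the other is flush and good. With the C-shaped push-up tool, poke the worn pad up from below through its access hole until it clicks and stays standing proud, stand the tool back upright on the bench clear of the bracket, and put the worn pad in the shallow grey tray. Leave the good pad seated and everything else on the bench where it is.

Things in the scene. Friction and masses are not known exactly. Their poses are not given: they have to be found in the camera images.
- bracket: Grey steel bridge bracket on two legs, fixed. Origin on the bench under its centre; y along its length, z up. Top plate 70 (x) by 150 mm (y), underside 60, top face 92 mm above the bench. The passage under it runs through along x, open at both ends, between leg faces at y = +61 and -61 mm; 10 mm high feet reach out to y = +104 and -104. Recesses at x = 0, y = +32 and -32 mm.
- recess_l (a point): Centre of the mouth, in the bracket's top face, of the recess on its +y side; same axes. Recess 37 mm in diameter, 24 mm deep; below it on the same axis a 20 mm round access hole through the 8 mm floor. Three spring balls in its wall grip the pad: 3 to 8 N to push it up. When the pad is about 18 mm off the floor they snap in beneath it and hold it there.
- recess_r (a point): The same for the equal recess on the bracket's -y side.
- worn_pad_mid (a point): Centre (half-way up) of the worn pad: bronze disc 36 mm in diameter, 18 mm tall, 0.1 to 0.22 kg, black dots on top, axis z. It lies on the floor of either recess, its top 6 mm below the bracket's top face. Once raised and held by the balls its top stands about 12 mm above the top face; grip it there by its sides and it lifts straight out.
- good_pad_mid (a point): Centre (half-way up) of the good pad: the same but 24 mm tall; it lies in the other recess, flush with the top face.
- tool_grip (a point): Centre of the push-up tool's grip: black upright block 24 x 24 mm, 45 mm tall, on the tool's upper arm, 182.5 mm above the tool's underside. Loose C-shaped aluminium frame, 0.35 kg, 205 mm tall, standing on its foot. Axes: z up, x from the post towards the open mouth of the C. The pin is straight below the grip, on the same vertical axis.
- tool_pin (a point): Centre of the flat top of the tool's upright steel pin: 12 mm in diameter, 38 mm long, on the foot tongue, 50 mm above the tool's underside and 132.5 mm below the grip's centre. Same axes as the grip.
- tool_post (a point): Middle of the tool's upright post, 80 mm above its underside; 12 (x) by 24 mm, its axis 76 mm to the -x side of the pin's. Upper arm (underside 148 mm above the tool's underside) and foot tongue (on the bench) are 24 mm wide, 12 mm thick and end 12 mm beyond the pin's axis. At the post the foot has a cross bar 80 mm wide (y), 68 to 95 mm behind the pin's axis.
- tray: Shallow open grey tray, fixed to the bench, 160 x 160 mm outside, 30 mm tall, walls 4 mm, floor about 4 mm. Origin on the bench under its centre, axes along its sides.
- blades: Bystander, not to be disturbed: stack of four flat steel knife blanks, 260 x 42 x 12 mm, lying; origin at its underside.
- oil_can: Bystander, not to be disturbed: steel oil bottle, 56 mm across, 140 mm tall, standing; origin at its underside.
- wheel: Bystander, not to be disturbed: grey grinding wheel lying flat, 110 mm across, 22 mm thick; origin at its underside.
- spanner: Bystander, not to be disturbed: double open-ended spanner lying flat, 182 x 30 mm; origin at its underside.
- tin: Bystander, not to be disturbed: small closed steel tin, 68 mm across, 50 mm tall; origin at its underside.
- bush: Bystander, not to be disturbed: brass flanged bush standing on its flange, 48 mm across, 36 mm tall; origin at its underside.

How it is judged:
By the outcome, as a careful person would: the job done as asked, in the order asked, and still so for the second after the job is handed in, with the robot touching nothing.
It also fails if it takes over 72 s, if anything falls off the work surface, if the arm or the gripper's body presses on something with over 40 N, if the wrist force passes 120 N, or if a joint passes its speed limit or range.

ROBOT

A 6-joint arm with a two-finger parallel gripper is mounted at the origin on the work surface. World frame = base frame: x ahead of the robot, y to its left, z up, the work surface at z = 0. Lengths are in m, angles in rad, forces in N, time in s.
With the tool pointing down it reaches from about 0.25 to 0.725 m from the base axis. Payload 4 kg.
Tool frame: the origin (TCP) lies on the centre line of the jaws, within the pads' length; the fingertips stand 22 mm ahead of it and the grasp point (between the pads) lies 3 mm ahead of it; z points along the fingers, y is the line along which they close (so a half turn about z gives the same grasp; the last joint's range is limited). The gripper opens to 85 mm and grips with 20 to 120 N. Pads are 22 mm wide; open, the fingers measure 114 mm over their backs; the gripper's body (76 mm by 85 mm) begins 54 mm behind the grasp point. The pads swing forward as they close: fully open they stand 13 mm farther back than shut.
Start: joints at [1.17, 0.241, 0.005, 1.335, 0, 1.571], TCP at [0.195, 0.46, 0.253] pointing down, gripper open.
Joint ranges: [-2.72, 2.72], [-1.05, 1.87], [-1.09, 1.28], [-1.99, 2.15], [-1.42, 1.44], [-3.14, 3.14]. Speed limits (rad/s): [2.79, 2.79, 3.14, 3.14, 3.14, 3.14].

INTERFACE

Orientations are given as a unit quaternion [x, y, z, w].
In Python, from workcell import bot gives the robot as it stands.
- The arm moves only by the shell command python3 -m inch 'ROWS'. ROWS is JSON, one flat list of numbers, 7 for each row, row after row: the shift along the world's x, y, z in mm, then the turn, a rotation vector about the world's x, y, z in rad, then the opening in per cent of the stroke, from 0 (shut) to 100 (fully open). A call has 1 to 8 rows; each row is the pose to reach, as a shift and turn from the pose commanded when the call began; what a row does not reach only later rows make up. A row lasts 1/12 s, in which the tool goes at most 41.7 mm and 7.16 degrees, less where a joint would pass 70% of its speed; a pose out of reach is approached as far as the arm can. A call with a gripper value outside its range is refused whole. The fingers move at their own pace and stop on an object; the grip force is fixed at half the most. Time passes only in rows, so rows that repeat a pose let the fingers close. It gives the time, the measured TCP pose, the force, the opening and the grip force at its end, in the units of the state.
- bot.get_obs(): the state, without advancing time (a new reading comes with each control period).
- bot.camera(name): name is "scene" or "side" or "wrist"; returns the picture (384x512x3 uint8, blue, green, red); there is no depth.
- bot.camera_info(name): a dict with "intrinsics" (3x3 intrinsics, pixels), "camera_from_world" (4x4, takes a point from world to camera coordinates); the wrist camera has in their place "hand_eye" (4x4, takes a point from camera to tool coordinates, whose origin is the TCP and whose axes are the flange's). Camera axes: x right, y down, z forward; pixel columns grow to the right and rows downward; lengths in m; the calibration is good to about 2 mm. A picture is of the moment at which its call begins: read the wrist's pose just before it. camera_info takes no time and is no camera call.
- bot.job_done(): hands the job in; it is judged then, once.
Trained networks look in the newest picture that a camera, given by its name, has taken for a name from the list of things; names that differ only in an ending like _2 or _b are one class to them, and where a whole thing is asked for, a point or a joint stands for the part that bears it (a point fixed in the world has none). Each returns a list of dicts, best first, with "confidence" (0 to 1); they miss things now and then, are a little off and sometimes report something else, mostly with a low value. They report only what shows in the picture. A call takes as long as a camera call.
- bot.silhouettes(camera, target): "mask" (384x512 bool, what is visible of it) and "uv" ([column, row] in pixels, amid what is visible of it).
- bot.spot_point(camera, target): "uv" ([column, row] in pixels: a listed point, or the origin of a listed thing).
The state is a dict: "clock": time; "joint_pos": joint angles; "joint_vel": joint speeds; "tau": joint torques, N m; "eef_pos": TCP position; "tool_rot": TCP orientation; "ft_force": force on the tool from outside, world axes, zero at the start; "ft_torque": the same for the moment, N m; "grip_width": finger opening in m; "grasp_force": force on a finger pad.
Only numpy, scipy, OpenCV 4.12 (cv2) and the standard library are available. Lean on these libraries where they do the work, as an engineer would, in place of code of your own. Each camera call takes 0.05 s, during which the arm holds its last target. There are 200 camera calls.

## Working session

There is one attempt and no reset: what is moved stays moved. The work goes in short steps, Python scripts to look and compute and a shell command to move; the robot and the scene stay as the last step left them, time stands still between calls to the robot, and variables do not carry over. Pictures are saved under pics/ and viewed, at most 10 in all, crops included, and the job is handed in when it is done.

```bash
mkdir -p pics; cat > h.py <<'E'
import numpy as np, cv2
from scipy.spatial.transform import Rotation as R
from workcell import bot
def cam(n):
    i=bot.camera_info(n);K=np.array(i["intrinsics"])
    if n=="wrist":
        o=bot.get_obs();T=np.eye(4);T[:3,:3]=R.from_quat(o["tool_rot"]).as_matrix();T[:3,3]=o["eef_pos"]
        return K,np.linalg.inv(T@np.array(i["hand_eye"]))
    return K,np.array(i["camera_from_world"])
def onz(n,uv,z,C=None):
    K,E=C or cam(n);d=E[:3,:3].T@np.linalg.inv(K)@[uv[0],uv[1],1];c=-E[:3,:3].T@E[:3,3]
    return c+d*(z-c[2])/d[2]
def proj(n,p,C=None):
    K,E=C or cam(n);q=K@(E[:3,:3]@np.array(p)+E[:3,3]);return q[:2]/q[2]
def tri(obs):
    A=[]
    for C,uv in obs:
        P=C[0]@C[1][:3];A+=[uv[0]*P[2]-P[0],uv[1]*P[2]-P[1]]
    v=np.linalg.svd(np.array(A))[2][-1];return v[:3]/v[3]
E
python3 - <<'E'
from h import *
np.set_printoptions(precision=4,suppress=True)
for n in("scene","side"):
    im=bot.camera(n);cv2.imwrite(f"pics/{n}0.png",im)
S={}
Z=dict(bracket=0,recess_l=.092,recess_r=.092,worn_pad_mid=.077,good_pad_mid=.08,tool_grip=.1825,tool_pin=.05,tool_post=.08,tray=0,blades=0,oil_can=0,wheel=0,spanner=0,tin=0,bush=0)
for t,z in Z.items():
    for n in("scene","side"):
        r=bot.spot_point(n,t)
        for q in r[:2]: print(t,n,np.round(q["uv"],1),round(q["confidence"],2),onz(n,q["uv"],z))
o=bot.get_obs();print(o)
E
```

```text
bracket scene [257.7 211. ] 0.79 [ 0.5753 -0.0212  0.    ]
bracket side [258.5 233.7] 0.72 [ 0.5918 -0.0068  0.    ]
bracket side [266.2 221.5] 0.52 [0.6495 0.036  0.    ]
recess_l scene [249.2 187.8] 0.79 [ 0.5835 -0.0546  0.092 ]
recess_l scene [265.2 205.3] 0.56 [0.5786 0.0202 0.092 ]
recess_l side [263.9 215.1] 0.8 [ 0.5835 -0.0437  0.092 ]
recess_l side [251.8 208.7] 0.75 [0.572  0.0032 0.092 ]
recess_r scene [249.2 187.8] 0.79 [ 0.5835 -0.0546  0.092 ]
recess_r scene [265.2 205.3] 0.56 [0.5786 0.0202 0.092 ]
recess_r side [263.9 215.1] 0.8 [ 0.5835 -0.0437  0.092 ]
recess_r side [251.8 208.7] 0.75 [0.572  0.0032 0.092 ]
worn_pad_mid scene [258.  214.5] 0.49 [0.6073 0.0267 0.077 ]
worn_pad_mid scene [251.  194.2] 0.43 [ 0.586  -0.0414  0.077 ]
worn_pad_mid side [266.4 219.8] 0.51 [ 0.5891 -0.0492  0.077 ]
good_pad_mid scene [260.1 208.5] 0.69 [0.5923 0.015  0.08  ]
good_pad_mid side [252.7 210.6] 0.49 [0.579  0.0088 0.08  ]
tool_grip scene [357.  250.5] 0.87 [0.5012 0.291  0.1825]
tool_grip scene [175.8 199.9] 0.43 [ 0.7956 -0.0767  0.1825]
tool_grip side [186.5 150.3] 0.9 [0.50
[... 1238 characters left out ...]
]
tin side [373.2 298. ] 0.59 [ 0.6883 -0.3792  0.    ]
tin side [184.6 151.1] 0.47 [0.6499 0.6889 0.    ]
bush scene [277.2 296.1] 0.71 [0.6808 0.2297 0.    ]
bush side [240.1 193.5] 0.44 [0.6695 0.2345 0.    ]
{'clock': 1.6, 'joint_pos': array([ 1.17  ,  0.2406,  0.005 ,  1.3352, -0.    ,  1.5708]), 'joint_vel': array([-0.0002, -0.0005, -0.0011,  0.0007,  0.0016, -0.0004]), 'tau': array([  0.0004, -37.2208,  25.2686,   0.0013,   0.0001,   0.    ]), 'eef_pos': array([0.1951, 0.4604, 0.2533]), 'tool_rot': array([0.1991, 0.98  , 0.    , 0.    ]), 'ft_force': array([ 1.2522, -0.271 , -0.2969]), 'ft_torque': array([0.0226, 0.0189, 0.005 ]), 'grasp_force': 0.0, 'grip_width': 0.08524710469625302}
```

View pics/scene0.png

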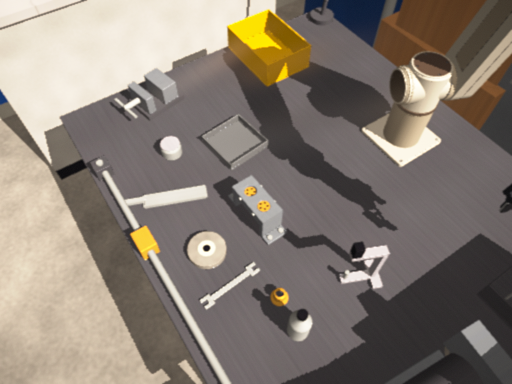

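View pics/side0.png

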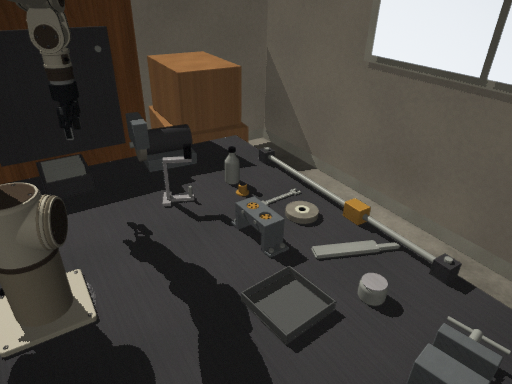

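The scene shows the bracket near (258,208) with both pads visible, the tool near (365,265), and the tray near (235,141). Next is a closer look with the wrist camera.

```bash
python3 -c "
from workcell import bot
i=bot.camera_info('wrist');print(i['intrinsics'],i['hand_eye'])"
python3 -m inch '[40,-30,60,0,0,0,100, 80,-60,100,0,0,0,100, 120,-90,130,0,0,0,100, 160,-110,140,0,0,0,100, 190,-130,140,0,0,0,100, 210,-150,140,0,0,0,100, 210,-150,140,0,0,0,100, 210,-150,140,0,0,0,100]'
python3 - <<'E'
from h import *
np.set_printoptions(precision=4,suppress=True)
C=cam("wrist");im=bot.camera("wrist");cv2.imwrite("pics/w1.png",im)
for t,z in dict(tool_grip=.1825,tool_pin=.05,tool_post=.08).items():
    for q in bot.spot_point("wrist",t)[:2]: print(t,np.round(q["uv"],1),round(q["confidence"],2),onz("wrist",q["uv"],z,C))
E
```

```text
[[295.87327723   0.         256.05028952]
 [  0.         295.87327723 190.11252555]
 [  0.           0.           1.        ]] [[-5.89889928e-04 -9.61254686e-01 -2.75661170e-01  7.03081510e-02]
 [ 9.99999402e-01 -8.20747894e-04  7.22111801e-04  5.62241377e-04]
 [-9.20381677e-04 -2.75660579e-01  9.61254596e-01 -1.20757168e-01]
 [ 0.00000000e+00  0.00000000e+00  0.00000000e+00  1.00000000e+00]]
clock: 2.27
eef_pos: [0.4092, 0.3073, 0.3947]
tool_rot: [0.202, 0.979, 0.0, 0.002]
ft_force: [-0.9, -0.3, -0.4]
grip_width: 0.0853
grasp_force: 0.0
tool_grip [272.5 241.1] 0.62 [0.5016 0.2908 0.1825]
tool_pin [268.2 205.3] 0.87 [0.5011 0.2913 0.05  ]
tool_post [269.8 165.1] 0.8 [0.4333 0.3209 0.08  ]
```

View pics/w1.png

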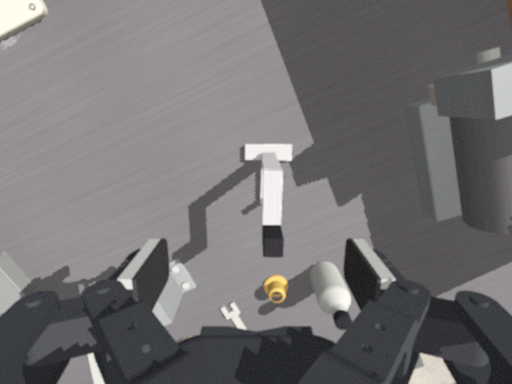

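The wrist view shows the tool from above: crossbar at (268,152), grip at (272,241), aligned with the image columns. So the jaws already match the tool's y axis. Next I look at the bracket.

```bash

python3 -m inch '[10,-40,0,0,0,0.12,100, 20,-80,0,0,0,0.24,100, 35,-120,0,0,0,0.36,100, 50,-160,0,0,0,0.48,100, 65,-200,-10,0,0,0.5,100, 80,-240,-40,0,0,0.5,100, 95,-280,-60,0,0,0.5,100, 110,-315,-80,0,0,0.5,100]'
python3 -m inch '[0,-10,-10,0,0,0,100, 0,-10,-10,0,0,0,100, 0,-10,-10,0,0,0,100]'
python3 - <<'E'
from h import *
np.set_printoptions(precision=4,suppress=True)
C=cam("wrist");im=bot.camera("wrist");cv2.imwrite("pics/w2.png",im)
for t,z in dict(bracket=0,recess_l=.092,recess_r=.092,worn_pad_mid=.077,good_pad_mid=.08).items():
    for q in bot.spot_point("wrist",t)[:2]: print(t,np.round(q["uv"],1),round(q["confidence"],2),onz("wrist",q["uv"],z,C))
E
```

```text
clock: 3.13
eef_pos: [0.5021, 0.0266, 0.3297]
tool_rot: [-0.051, 0.999, 0.0, 0.0]
ft_force: [0.7, 0.9, 0.3]
grip_width: 0.0855
grasp_force: 0.0
clock: 3.38
eef_pos: [0.5016, 0.0176, 0.3197]
tool_rot: [-0.05, 0.999, 0.0, -0.001]
ft_force: [-1.0, 0.5, 0.5]
grip_width: 0.0854
grasp_force: 0.0
bracket [230.4 207.1] 0.85 [ 0.5886 -0.013   0.    ]
bracket [456.2 179. ] 0.39 [0.509  0.3282 0.    ]
recess_l [249.  232.2] 0.92 [0.5874 0.0182 0.092 ]
recess_l [196.8 225.1] 0.81 [ 0.5842 -0.0485  0.092 ]
recess_r [249.  232.2] 0.92 [0.5874 0.0182 0.092 ]
recess_r [196.8 225.1] 0.81 [ 0.5842 -0.0485  0.092 ]
worn_pad_mid [203.1 222.4] 0.65 [ 0.5861 -0.043   0.077 ]
good_pad_mid [247.9 222.9] 0.98 [0.5797 0.0158 0.08  ]
```

View pics/w2.png

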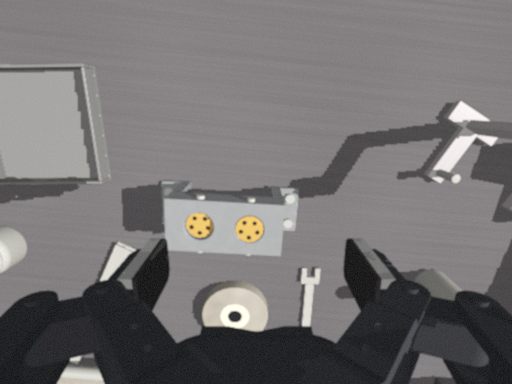

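```bash
python3 - <<'E'
from h import *
np.set_printoptions(precision=4,suppress=True)
C=cam("wrist");im=cv2.imread("pics/w2.png")
hsv=cv2.cvtColor(im,cv2.COLOR_BGR2HSV)
m=cv2.inRange(hsv,(8,120,100),(30,255,255));m=cv2.morphologyEx(m,cv2.MORPH_CLOSE,np.ones((5,5)))
n,l,st,c=cv2.connectedComponentsWithStats(m)
for i in range(1,n):
    if st[i,4]>100:
        cn=cv2.findContours((l==i).astype(np.uint8),0,1)[0][0]
        h=cv2.convexHull(cn);e=cv2.fitEllipse(h);print(st[i],e,onz("w",e[0],.092,C),onz("w",e[0],.086,C))
for n in("scene","side"):
    i2=cv2.imread(f"pics/{n}0.png");m2=cv2.inRange(cv2.cvtColor(i2,cv2.COLOR_BGR2HSV),(8,120,100),(30,255,255));m2=cv2.morphologyEx(m2,cv2.MORPH_CLOSE,np.ones((3,3)))
    k,l,st,c=cv2.connectedComponentsWithStats(m2)
    for i in range(1,k):
        if 30<st[i,4]<500:print(n,st[i],c[i],onz(n,c[i],.092),onz(n,c[i],.086))
cv2.imwrite("pics/w2c.png",cv2.resize(im[170:270,140:310],None,fx=4.5,fy=4.5,interpolation=cv2.INTER_CUBIC))
E
```

```text
[187 214  26  24 478] ((199.1735382080078, 225.03533935546875), (22.872358322143555, 26.131120681762695), 116.88741302490234) [ 0.5869 -0.0456  0.092 ] [ 0.5896 -0.0465  0.086 ]
[236 217  27  24 527] ((249.13951110839844, 228.4342498779297), (24.71518898010254, 26.72237205505371), 96.08467864990234) [0.5852 0.0183 0.092 ] [0.5878 0.0184 0.086 ]
scene [382  12  63  43 456] [408.75    33.6272] [-0.3171 -0.3121  0.092 ] [-0.3248 -0.317   0.086 ]
scene [381  40   5  14  31] [383.129   48.0323] [-0.1762 -0.3034  0.092 ] [-0.183  -0.3083  0.086 ]
scene [476  79  29  50 364] [490.044   97.2967] [-0.2946  0.0872  0.092 ] [-0.3021  0.0846  0.086 ]
scene [453  98  15  14  88] [460.0114 104.3182] [-0.1852  0.0537  0.092 ] [-0.192   0.0509  0.086 ]
scene [443 100  11   7  35] [448.3143 102.5714] [-0.1592  0.0265  0.092 ] [-0.1659  0.0236  0.086 ]
scene [244 187  12   9  85] [249.9059 190.9529] [ 0.5878 -0.0443  0.092 ] [ 0.5857 -0.0476  0.086 ]
scene [258 201  12  11 108] [263.4352 205.7593] [0.5836 0.0187 0.092 ] [0.5815 0.0157 0.086 ]
scene [271 288  18  18 234] [279.235  297.1496] [0.7006 0.2586 0.092 ] [0.6991 0.2571 0.086 ]
side [149 106  24  21 131] [160.0916 117.4809] [0.6309 0.9182 0.092 ] [0.6367 0.9354 0.086 ]
side [344 199  27  13 190] [356.8    204.6895] [ 0.8571 -0.141   0.092 ] [ 0.8651 -0.1345  0.086 ]
side [247 203  12   6  58] [252.3621 205.4138] [0.5833 0.0178 0.092 ] [0.5885 0.026  0.086 ]
side [262 214   9   5  35] [265.6    216.1714] [ 0.5846 -0.0508  0.092 ] [ 0.5899 -0.0434  0.086 ]
```

View pics/w2c.png

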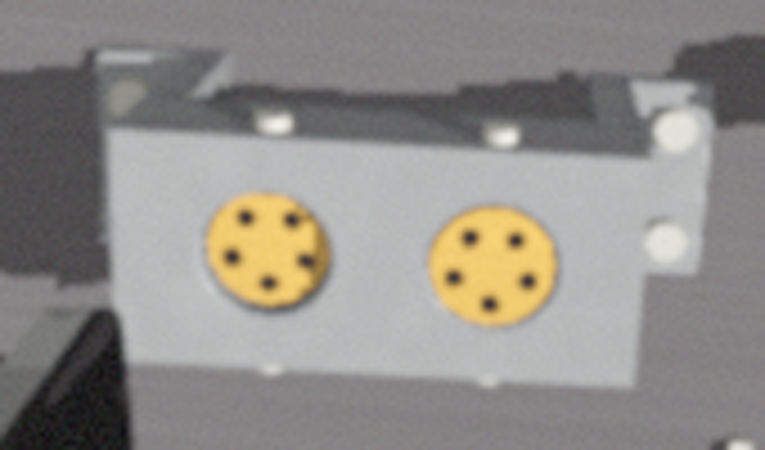

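```bash
python3 - <<'E'
from h import *
np.set_printoptions(precision=4,suppress=True)
C=cam("wrist");im=cv2.imread("pics/w2.png")
c=[onz("w",(140+x/4.5,170+y/4.5),.092,C) for x,y in((108,127),(650,157),(635,387),(125,362))]
c=np.array(c);print(c,c.mean(0))
for a,b in((0,1),(3,2)):d=c[b]-c[a];print(np.linalg.norm(d),np.degrees(np.arctan2(-d[0],d[1])))
for a,b in((0,3),(1,2)):d=c[b]-c[a];print(np.linalg.norm(d),np.degrees(np.arctan2(d[1],d[0])))
E
python3 -m inch '[0,-15,-20,0,0,0.05,100, 15,-30,-35,0,0,0.05,100, 35,-50,-50,0,0,0.05,100, 40,-60,-60,0,0,0.05,100, 40,-60,-60,0,0,0.05,100]'
python3 - <<'E'
from h import *
np.set_printoptions(precision=4,suppress=True)
C=cam("wrist");im=bot.camera("wrist");cv2.imwrite("pics/w3.png",im);print(bot.get_obs()["eef_pos"],bot.get_obs()["tool_rot"])
m=cv2.inRange(cv2.cvtColor(im,cv2.COLOR_BGR2HSV),(8,120,100),(30,255,255));m=cv2.morphologyEx(m,cv2.MORPH_CLOSE,np.ones((5,5)))
n,l,st,c=cv2.connectedComponentsWithStats(m)
for i in range(1,n):
    if st[i,4]>100:
        h=cv2.convexHull(cv2.findContours((l==i).astype(np.uint8),0,1)[0][0]);e=cv2.fitEllipse(h);print(st[i],e,onz("w",e[0],.092,C),onz("w",e[0],.086,C))
E
```

```text
[[ 0.5554 -0.0907  0.092 ]
 [ 0.5491  0.0591  0.092 ]
 [ 0.62    0.0638  0.092 ]
 [ 0.6269 -0.0847  0.092 ]] [ 0.5879 -0.0131  0.092 ]
0.1499517028000576 2.4298805960683763
0.14868428057120292 2.6400844133455075
0.07169564919191837 4.786307446300822
0.07110937253656567 3.7831705644116282
clock: 4.1
eef_pos: [0.5423, -0.0447, 0.2577]
tool_rot: [-0.074, 0.997, 0.0, -0.002]
ft_force: [-0.8, 0.5, 0.2]
grip_width: 0.0856
grasp_force: 0.0
[ 0.542  -0.0438  0.2591] [-0.074   0.9973  0.0004 -0.0015]
[232 203  33  30 751] ((247.63450622558594, 217.2146453857422), (29.434078216552734, 32.094512939453125), 94.06256103515625) [ 0.5838 -0.0464  0.092 ] [ 0.5861 -0.0462  0.086 ]
[292 209  34  31 822] ((308.6872253417969, 224.3035430908203), (30.69196319580078, 33.51681137084961), 76.66763305664062) [0.5823 0.0176 0.092 ] [0.5846 0.0191 0.086 ]
[416 268  42  30 709] ((437.1326599121094, 283.0475769042969), (27.756723403930664, 42.30654525756836), 108.1213150024414) [0.6302 0.1719 0.092 ] [0.6335 0.1766 0.086 ]
```

View pics/w3.png

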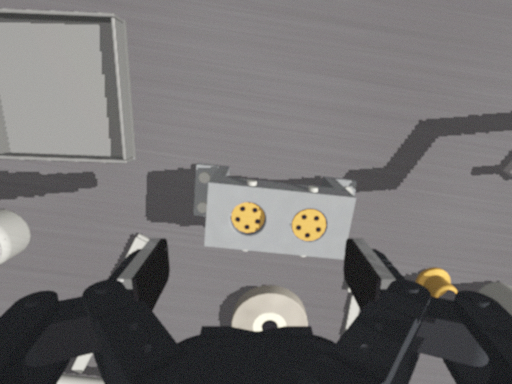

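The left (−y) pad at (248,217) is the sunk, worn one. It sits at about (0.5865, −0.0463), with bracket yaw around 3°. I'm going back to the tool for a close look.

```bash

python3 -m inch '[-5,30,30,0,0,-0.1,100, -10,65,60,0,0,-0.2,100, -20,100,75,0,0,-0.3,100, -30,140,75,0,0,-0.4,100, -40,180,75,0,0,-0.5,100, -50,220,75,0,0,-0.56,100, -60,260,75,0,0,-0.56,100, -75,300,75,0,0,-0.56,100]'
python3 -m inch '[-6,30,0,0,0,0,100, -12,55,0,0,0,0,100, -12,55,0,0,0,0,100, -12,55,0,0,0,0,100]'
python3 - <<'E'
from h import *
np.set_printoptions(precision=4,suppress=True)
C=cam("wrist");im=bot.camera("wrist");cv2.imwrite("pics/w4.png",im);print(bot.get_obs()["eef_pos"],bot.get_obs()["tool_rot"])
for t,z in dict(tool_grip=.1825,tool_pin=.05,tool_post=.08).items():
    for q in bot.spot_point("wrist",t)[:1]: print(t,np.round(q["uv"],1),round(q["confidence"],2),onz("wrist",q["uv"],z,C))
cv2.imwrite("pics/w4c.png",cv2.resize(im[110:290,180:350],None,fx=3.3,fy=3.3,interpolation=cv2.INTER_CUBIC))
E
```

```text
clock: 4.82
eef_pos: [0.4668, 0.2571, 0.3369]
tool_rot: [0.203, 0.979, 0.001, 0.001]
ft_force: [0.6, 0.5, -1.5]
grip_width: 0.0855
grasp_force: 0.0
clock: 5.15
eef_pos: [0.4548, 0.3111, 0.3363]
tool_rot: [0.202, 0.979, 0.0, 0.0]
ft_force: [-0.3, -0.1, -0.1]
grip_width: 0.0852
grasp_force: 0.0
[0.4554 0.31   0.3363] [0.2029 0.9792 0.0002 0.0004]
tool_grip [255.4 232.6] 0.71 [0.5036 0.2903 0.1825]
tool_post [254.7 141.6] 0.75 [0.4307 0.3208 0.08  ]
```

View pics/w4c.png

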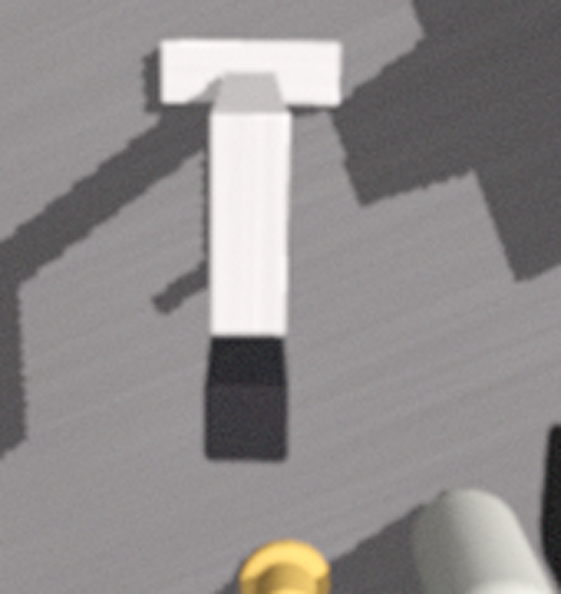

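```bash
python3 - <<'E'
from h import *
C=cam("wrist");o=bot.get_obs()["eef_pos"]
f=lambda x,y,z:onz("w",(180+x/3.3,110+y/3.3),z,C)
g=f(247.5,422,.205);print(g,(g-o)*1000)
for a,b,z in(((161,40),(341,41),.012),((247.5,422),(251,112),None)):
    if z: d=f(*b,z)-f(*a,z);print(np.linalg.norm(d),np.degrees(np.arctan2(d[1],d[0])))
for x,y in((210,384),(286,384),(288,460),(206,460)):print(f(x,y,.205))
d=f(250,112,.16)-f(248,337,.16);print(np.linalg.norm(d),np.degrees(np.arctan2(d[1],d[0])))
E
```

```text
[0.50037365 0.28893592 0.205     ] [  43.96522931  -19.43490831 -130.99251959]
0.08003121727480932 66.03682940596948
[0.48563245 0.28402263 0.205     ]
[0.49411901 0.3033726  0.205     ]
[0.51580942 0.29474834 0.205     ]
[0.50643294 0.27337666 0.205     ]
0.07239248401913315 155.82472160273488
```

```bash

python3 -m inch '[25,-11,-20,0,0,0,100, 44,-20,-50,0,0,0,100, 45,-20,-85,0,0,0,100, 45,-20,-115,0,0,0,100, 45,-20,-138,0,0,0,100, 45,-20,-148,0,0,0,100, 45,-20,-148,0,0,0,100, 45,-20,-148,0,0,0,30]'
python3 -m inch '[0,0,0,0,0,0,0, 0,0,0,0,0,0,0, 0,0,0,0,0,0,0, 0,0,0,0,0,0,0, 0,0,0,0,0,0,0, 0,0,0,0,0,0,0]'
```

```text
clock: 6.02
eef_pos: [0.5018, 0.2888, 0.1881]
tool_rot: [0.205, 0.979, 0.0, 0.0]
ft_force: [1.1, 0.2, 0.1]
grip_width: 0.0751
grasp_force: 0.0
clock: 6.52
eef_pos: [0.5021, 0.2896, 0.1887]
tool_rot: [0.204, 0.979, 0.001, 0.001]
ft_force: [0.4, -1.5, 6.9]
grip_width: 0.0234
grasp_force: 59.8
```

```bash

python3 -m inch '[0,0,5,0,0,0,0, 0,0,15,0,0,0,0, 0,-5,25,0,0,0,0, -2,-20,30,0,0,0.05,0, -5,-45,30,0,0,0.12,0, -8,-75,30,0,0,0.2,0, -12,-105,30,0,0,0.28,0, -15,-135,30,0,0,0.36,0]'
python3 -m inch '[-3,-30,0,0,0,0.06,0, -6,-60,0,0,0,0.11,0, -9,-90,0,0,0,0.11,0, -12,-120,0,0,0,0.11,0, -15,-150,0,0,0,0.11,0, -18,-180,0,0,0,0.11,0, -20,-200,0,0,0,0.11,0, -20,-207,0,0,0,0.11,0]'
python3 -m inch '[0,0,0,0,0,0,0, 0,0,0,0,0,0,0]'
python3 - <<'E'
from h import *
np.set_printoptions(precision=4,suppress=True)
o=bot.get_obs();print(o["eef_pos"],o["tool_rot"],o["ft_force"],o["ft_torque"])
C={n:cam(n) for n in("scene","side","wrist")}
for n in C: cv2.imwrite(f"pics/{n}5.png",bot.camera(n))
z0=.1825+.03
for t,z in dict(tool_grip=z0,tool_pin=.08,tool_post=.11).items():
    ob=[]
    for n in C:
        for q in bot.spot_point(n,t)[:1]:
            print(t,n,np.round(q["uv"],1),round(q["confidence"],2),onz(n,q["uv"],z,C[n]))
            if n!="wrist":ob.append((C[n],q["uv"]))
    if len(ob)==2:print(tri(ob))
a=cv2.imread("pics/scene5.png")[120:290,190:410];b=cv2.imread("pics/side5.png")[110:270,120:310]
a=cv2.resize(a,(580,450),interpolation=2);b=cv2.resize(b,(0,0),fx=2.8,fy=2.8,interpolation=2)
w=cv2.imread("pics/wrist5.png")
cv2.imwrite("pics/m5.png",cv2.resize(np.hstack([b,cv2.resize(w,(597,448))]),(800,332),interpolation=3))
E
```

```text
clock: 7.18
eef_pos: [0.4858, 0.1531, 0.2179]
tool_rot: [0.023, 1.0, -0.0, 0.0]
ft_force: [0.3, 0.3, -2.3]
grip_width: 0.0232
grasp_force: 59.4
clock: 7.85
eef_pos: [0.4657, -0.0555, 0.2181]
tool_rot: [-0.028, 1.0, -0.001, 0.0]
ft_force: [-0.4, 1.1, -3.9]
grip_width: 0.0234
grasp_force: 59.7
clock: 8.02
eef_pos: [0.4665, -0.0525, 0.2177]
tool_rot: [-0.029, 1.0, 0.0, 0.0]
ft_force: [0.1, 0.9, -2.8]
grip_width: 0.0232
grasp_force: 59.6
[ 0.4665 -0.0525  0.2177] [-0.0292  0.9996  0.0005  0.0003] [ 0.1041  0.8661 -2.8305] [-0.0037 -0.1977 -0.0546]
tool_grip scene [286.  143.4] 0.93 [ 0.4627 -0.0529  0.2125]
tool_grip side [226.8 189.7] 0.87 [ 0.4624 -0.0473  0.2125]
tool_grip wrist [257.2 258.2] 0.58 [ 0.4662 -0.0513  0.2125]
[ 0.4623 -0.0511  0.2141]
tool_pin scene [282.7 170.7] 0.96 [ 0.4608 -0.0575  0.08  ]
tool_pin side [230.4 231.6] 0.67 [ 0.4696 -0.0497  0.08  ]
[ 0.4647 -0.0551  0.0854]
tool_post scene [305.7 156.9] 0.76 [ 0.388 -0.044  0.11 ]
tool_post side [206.  232.8] 0.91 [ 0.3931 -0.0582  0.11  ]
[ 0.3907 -0.0484  0.1062]
```

View pics/m5.png

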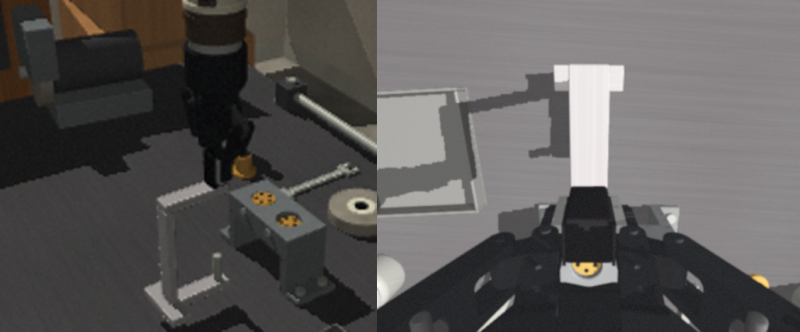

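```bash

python3 -m inch '[0,0,-10,0,0,0,0, 0,0,-20,0,0,0,0, 0,0,-24,0,0,0,0, 5,0,-24,0,0,0,0, 20,1,-24,0,0,0,0, 35,2,-24,0,0,0,0, 50,3,-24,0,0,0,0, 60,3,-24,0,0,0,0]'
python3 -m inch '[10,0.5,0,0,0,0,0, 20,1,0,0,0,0,0, 30,1.5,0,0,0,0,0, 40,2,0,0,0,0,0, 50,2.5,0,0,0,0,0, 58,3,0,0,0,0,0, 61.5,3,0,0,0,0,0, 61.5,3,0,0,0,0,0]'
python3 - <<'E'
from h import *
np.set_printoptions(precision=4,suppress=True)
o=bot.get_obs();print(o["eef_pos"],o["tool_rot"],o["ft_force"],o["ft_torque"])
C={n:cam(n) for n in("scene","side","wrist")}
for n in C: cv2.imwrite(f"pics/{n}6.png",bot.camera(n))
for t,z in dict(tool_grip=.1875,tool_pin=.055,tool_post=.085,worn_pad_mid=.077,good_pad_mid=.08).items():
    for n in C:
        for q in bot.spot_point(n,t)[:1]:
            print(t,n,np.round(q["uv"],1),round(q["confidence"],2),onz(n,q["uv"],z,C[n]))
E
```

```text
clock: 9.28
eef_pos: [0.5285, -0.0496, 0.194]
tool_rot: [-0.03, 1.0, -0.0, 0.001]
ft_force: [0.9, 0.1, -4.0]
grip_width: 0.023
grasp_force: 59.6
clock: 9.95
eef_pos: [0.5888, -0.0467, 0.1933]
tool_rot: [-0.03, 1.0, -0.0, 0.0]
ft_force: [0.1, 0.3, -3.4]
grip_width: 0.0234
grasp_force: 59.6
[ 0.5888 -0.0467  0.1933] [-0.0297  0.9996 -0.      0.0003] [ 0.07    0.2533 -3.4435] [ 0.0322 -0.1646  0.0017]
tool_grip scene [247.3 170.7] 0.82 [ 0.592  -0.0495  0.1875]
tool_grip side [264.3 185.6] 0.64 [ 0.5831 -0.0409  0.1875]
tool_grip wrist [258.4 255.3] 0.76 [ 0.5872 -0.0449  0.1875]
tool_pin side [266.7 221.5] 0.71 [ 0.6038 -0.0306  0.055 ]
tool_post scene [271.5 178.3] 0.6 [ 0.5073 -0.0504  0.085 ]
tool_post side [244.1 225.2] 0.71 [ 0.5138 -0.049   0.085 ]
worn_pad_mid scene [248.5 193.4] 0.39 [ 0.5906 -0.0478  0.077 ]
worn_pad_mid side [267.2 218. ] 0.55 [ 0.5963 -0.0427  0.077 ]
worn_pad_mid wrist [389.7 319.7] 0.36 [0.7078 0.0889 0.077 ]
good_pad_mid scene [261.7 206.1] 0.46 [0.584  0.0109 0.08  ]
good_pad_mid side [252.4 212.6] 0.42 [ 0.5723 -0.      0.08  ]
good_pad_mid wrist [332.7 191.8] 0.98 [0.5837 0.0172 0.08  ]
```

```bash

python3 -m inch '[0,0,2,0,0,0,0, 0,0,4,0,0,0,0, 0,0,6,0,0,0,0, 0,0,8,0,0,0,0, 0,0,10,0,0,0,0, 0,0,10,0,0,0,0]'
```

```text
clock: 11.35
eef_pos: [0.5882, -0.0467, 0.204]
tool_rot: [-0.03, 1.0, -0.0, 0.001]
ft_force: [-0.2, 0.4, -3.1]
grip_width: 0.0235
grasp_force: 59.6
```

```bash

python3 -m inch '[0,0,3,0,0,0,0, 0,0,6,0,0,0,0, 0,0,9,0,0,0,0, 0,0,12,0,0,0,0, 0,0,15,0,0,0,0, 0,0,18,0,0,0,0, 0,0,20,0,0,0,0, 0,0,20,0,0,0,0]'
python3 -m inch '[0,0,1,0,0,0,0, 0,0,2,0,0,0,0, 0,0,3,0,0,0,0, 0,0,3,0,0,0,0]'
```

```text
clock: 12.02
eef_pos: [0.5886, -0.0467, 0.2249]
tool_rot: [-0.03, 1.0, -0.0, 0.001]
ft_force: [-0.3, -0.9, -4.6]
grip_width: 0.0232
grasp_force: 60.0
clock: 12.35
eef_pos: [0.5881, -0.0467, 0.2269]
tool_rot: [-0.03, 1.0, -0.0, 0.001]
ft_force: [1.0, 0.4, -4.2]
grip_width: 0.0234
grasp_force: 60.0
```

```bash

python3 -m inch '[0,0,-4,0,0,0,0, 0,0,-10,0,0,0,0, 0,0,-16,0,0,0,0, 0,0,-16,0,0,0,0]'
python3 - <<'E'
from h import *
w=[bot.camera(n) for n in("side","scene")]
a=cv2.resize(w[0][180:250,220:300],(400,350),interpolation=2);b=cv2.resize(w[1][160:230,210:290],(400,350),interpolation=2)
cv2.imwrite("pics/m7.png",np.hstack([a,b]))
E
```

```text
clock: 12.68
eef_pos: [0.5869, -0.0466, 0.2084]
tool_rot: [-0.03, 1.0, 0.0, -0.002]
ft_force: [0.1, -0.7, -4.4]
grip_width: 0.023
grasp_force: 60.1
```

View pics/m7.png

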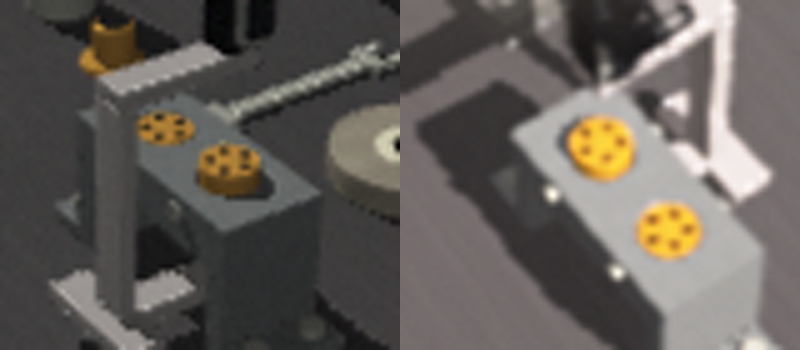

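Both views show the worn pad standing proud, and it stays up with the pin lowered 16 mm. The good pad is still flush. I'm withdrawing the tool.

```bash

python3 -m inch '[0,0,-4,0,0,0,0, 0,0,-8,0,0,0,0, 0,0,-12,0,0,0,0, 0,0,-15,0,0,0,0, 0,0,-15,0,0,0,0, -10,-0.5,-15,0,0,0,0, -25,-1.5,-15,0,0,0,0, -40,-2,-15,0,0,0,0]'
python3 -m inch '[-15,-1,0,0,0,0,0, -35,-2,0,0,0,0,0, -55,-3,0,0,0,0,0, -75,-4,0,0,0,0,0, -85,-4,8,0,0,0,0, -85,-4,18,0,0,0,0, -85,10,25,0,0,0,0, -85,30,25,0,0,0,0]'
python3 -m inch '[3,30,0,0,0,-0.03,0, 6,60,0,0,0,-0.08,0, 9,90,0,0,0,-0.15,0, 12,120,0,0,0,-0.22,0, 15,150,0,0,0,-0.29,0, 20,180,0,0,0,-0.36,0, 25,210,0,0,0,-0.42,0, 30,240,0,0,0,-0.47,0]'
python3 -m inch '[2,25,0,0,0,0,0, 5,48,0,0,0,0,0, 5,58,0,0,0,0,0, 5,58,0,0,0,0,0, 5,58,0,0,0,0,0]'
```

```text
clock: 13.45
eef_pos: [0.5476, -0.0487, 0.1951]
tool_rot: [-0.03, 1.0, -0.0, 0.0]
ft_force: [-0.3, 0.7, -2.2]
grip_width: 0.0233
grasp_force: 60.2
clock: 14.12
eef_pos: [0.4646, -0.0195, 0.2232]
tool_rot: [-0.028, 1.0, -0.0, 0.003]
ft_force: [0.9, 0.4, -3.4]
grip_width: 0.0231
grasp_force: 60.2
clock: 14.78
eef_pos: [0.4935, 0.2232, 0.2213]
tool_rot: [0.205, 0.979, 0.0, 0.001]
ft_force: [0.1, 0.4, -3.2]
grip_width: 0.0232
grasp_force: 60.2
clock: 15.2
eef_pos: [0.4978, 0.2793, 0.2204]
tool_rot: [0.203, 0.979, -0.001, 0.0]
ft_force: [-0.7, -0.6, -3.0]
grip_width: 0.0235
grasp_force: 60.3
```

```bash

python3 -m inch '[0,0,-8,0,0,0,0, 0,0,-16,0,0,0,0, 0,0,-23,0,0,0,0, 0,0,-27,0,0,0,0, 0,0,-29,0,0,0,0, 0,0,-30.5,0,0,0,0, 0,0,-31,0,0,0,0, 0,0,-31,0,0,0,0]'
```

```text
clock: 15.87
eef_pos: [0.498, 0.2793, 0.1894]
tool_rot: [0.204, 0.979, 0.0, 0.0]
ft_force: [0.9, -0.6, -2.9]
grip_width: 0.0235
grasp_force: 60.2
```

```bash

python3 -m inch '[0,0,-0.5,0,0,0,0, 0,0,-1,0,0,0,0, 0,0,-1.5,0,0,0,0, 0,0,-1.5,0,0,0,0]'
```

```text
clock: 16.2
eef_pos: [0.4982, 0.2795, 0.1888]
tool_rot: [0.204, 0.979, 0.0, 0.001]
ft_force: [0.5, -1.4, 1.2]
grip_width: 0.0233
grasp_force: 60.9
```

```bash

python3 -m inch '[0,0,0,0,0,0,35, 0,0,0,0,0,0,60, 0,0,0,0,0,0,100, 0,0,0,0,0,0,100, 0,0,0,0,0,0,100, 0,0,0,0,0,0,100, 0,0,8,0,0,0,100, 0,0,25,0,0,0,100]'
python3 -m inch '[0,0,30,0,0,0,100, 0,0,60,0,0,0,100, 0,-15,90,0,0,0.05,100, 0,-45,110,0,0,0.15,100, 5,-80,110,0,0,0.25,100, 10,-120,110,0,0,0.35,100, 15,-160,110,0,0,0.45,100, 20,-200,110,0,0,0.47,100]'
python3 -m inch '[5,-40,0,0,0,0,100, 10,-80,-20,0,0,0,100, 15,-110,-45,0,0,0,100, 20,-126,-60,0,0,0,100, 20,-126,-60,0,0,0,100, 20,-126,-60,0,0,0,100]'
python3 - <<'E'
from h import *
np.set_printoptions(precision=4,suppress=True)
C=cam("wrist");im=bot.camera("wrist");cv2.imwrite("pics/w8.png",im);o=bot.get_obs();print(o["eef_pos"],o["tool_rot"])
m=cv2.inRange(cv2.cvtColor(im,cv2.COLOR_BGR2HSV),(8,120,60),(30,255,255));m=cv2.morphologyEx(m,cv2.MORPH_CLOSE,np.ones((5,5)))
n,l,st,c=cv2.connectedComponentsWithStats(m)
for i in range(1,n):
    if st[i,4]>100:
        h=cv2.convexHull(cv2.findContours((l==i).astype(np.uint8),0,1)[0][0]);e=cv2.fitEllipse(h);print(st[i],e,onz("w",e[0],.092,C),onz("w",e[0],.104,C))
S={n:(cam(n),bot.camera(n)) for n in("scene","side")}
for t,z in dict(tool_grip=.1825,tool_pin=.05,tool_post=.08,tray=0,worn_pad_mid=.095).items():
    for n in("scene","side"):
        for q in bot.spot_point(n,t)[:1]: print(t,n,round(q["confidence"],2),onz(n,q["uv"],z))
a=cv2.resize(S["side"][1][130:240,140:270],(520,440),interpolation=2)
cv2.imwrite("pics/m8.png",np.hstack([cv2.resize(im[:,60:460],(280,269)),np.zeros((269,1,3),np.uint8),cv2.resize(a,(318,269))]))
E
```

```text
clock: 16.87
eef_pos: [0.4965, 0.2786, 0.2111]
tool_rot: [0.204, 0.979, -0.002, -0.002]
ft_force: [-0.0, -0.1, 0.1]
grip_width: 0.0853
grasp_force: 0.0
clock: 17.53
eef_pos: [0.5178, 0.0778, 0.3239]
tool_rot: [-0.032, 0.999, 0.0, 0.001]
ft_force: [0.2, -0.0, 0.7]
grip_width: 0.086
grasp_force: 0.0
clock: 18.03
eef_pos: [0.5373, -0.0475, 0.2624]
tool_rot: [-0.028, 1.0, 0.0, -0.001]
ft_force: [0.5, 0.7, 0.3]
grip_width: 0.0854
grasp_force: 0.0
[ 0.5379 -0.0466  0.2635] [-0.0293  0.9996  0.0003  0.0001]
[236 207  35  35 954] ((253.16343688964844, 223.89479064941406), (33.79896545410156, 35.385162353515625), 36.39674758911133) [ 0.5877 -0.0467  0.092 ] [ 0.5828 -0.0468  0.104 ]
[298 208  33  30 794] ((314.2074279785156, 222.3474578857422), (30.075204849243164, 33.2134895324707), 73.48660278320312) [0.5824 0.0177 0.092 ] [0.5777 0.0148 0.104 ]
[428 254  43  38 939] ((449.180908203125, 272.7173767089844), (33.88426208496094, 44.97834014892578), 121.7109375) [0.634  0.1744 0.092 ] [0.6271 0.1651 0.104 ]
tool_grip scene 0.61 [0.4989 0.2747 0.1825]
tool_grip side 0.86 [0.4998 0.2949 0.1825]
tool_pin scene 0.73 [0.573  0.0003 0.05  ]
tool_pin side 0.64 [0.4941 0.2676 0.05  ]
tool_post scene 0.72 [0.425  0.3158 0.08  ]
tool_post side 0.92 [0.4469 0.3446 0.08  ]
tray scene 0.66 [ 0.4872 -0.2886  0.    ]
tray side 0.83 [ 0.487 -0.29   0.   ]
worn_pad_mid scene 0.65 [ 0.5799 -0.0422  0.095 ]
worn_pad_mid side 0.68 [ 0.5937 -0.0429  0.095 ]
```

View pics/m8.png

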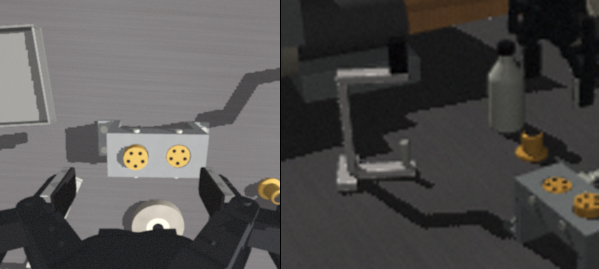

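The tool stands upright at its spot, and the worn pad is proud and ready to grip. Descending onto it.

```bash

python3 -m inch '[25,0,-10,0,0,0,100, 49,0,-40,0,0,0,100, 49,0,-80,0,0,0,100, 49,0,-115,0,0,0,100, 49,0,-135,0,0,0,100, 49,0,-143,0,0,0,100, 49,0,-145.5,0,0,0,100, 49,0,-145.5,0,0,0,70]'
python3 -m inch '[0,0,0,0,0,0,40, 0,0,0,0,0,0,0, 0,0,0,0,0,0,0, 0,0,0,0,0,0,0, 0,0,0,0,0,0,0, 0,0,0,0,0,0,0]'
```

```text
clock: 19.35
eef_pos: [0.5871, -0.0467, 0.1177]
tool_rot: [-0.03, 1.0, -0.0, 0.0]
ft_force: [-0.4, 0.7, 1.2]
grip_width: 0.0755
grasp_force: 0.0
clock: 19.85
eef_pos: [0.588, -0.0468, 0.1194]
tool_rot: [-0.03, 1.0, -0.0, 0.002]
ft_force: [-0.3, 0.2, 6.2]
grip_width: 0.032
grasp_force: 59.0
```

```bash
python3 - <<'E'
from h import *
w=[bot.camera(n) for n in("side","scene","wrist")]
a=cv2.resize(w[0][180:250,220:300],(400,350),interpolation=2);b=cv2.resize(w[2][190:384,140:370],(400,350),interpolation=2)
cv2.imwrite("pics/m9.png",np.hstack([a,b]));print(bot.get_obs())
E
```

```text
{'clock': 20.0, 'joint_pos': array([-7.93684036e-02,  4.99758862e-01,  2.63924621e-02,  1.09363701e+00,
       -2.10107119e-05, -1.38624461e-01]), 'joint_vel': array([-0.00126186, -0.00193269, -0.00072264, -0.00018103,  0.0002986 ,
        0.00021079]), 'tau': array([ 8.89761810e-03, -4.39757609e+01,  2.16078436e+01, -2.95051653e-01,
       -8.22449889e-03,  2.46793212e-02]), 'eef_pos': array([ 0.58799976, -0.04677278,  0.11945814]), 'tool_rot': array([-2.96236213e-02,  9.99559325e-01, -2.16741099e-04,  1.88406112e-03]), 'ft_force': array([-0.28345071,  0.08256379,  4.89852024]), 'ft_torque': array([0.04413801, 0.13265437, 0.01849276]), 'grasp_force': 58.95975351333618, 'grip_width': 0.03234430317730954}
```

View pics/m9.png

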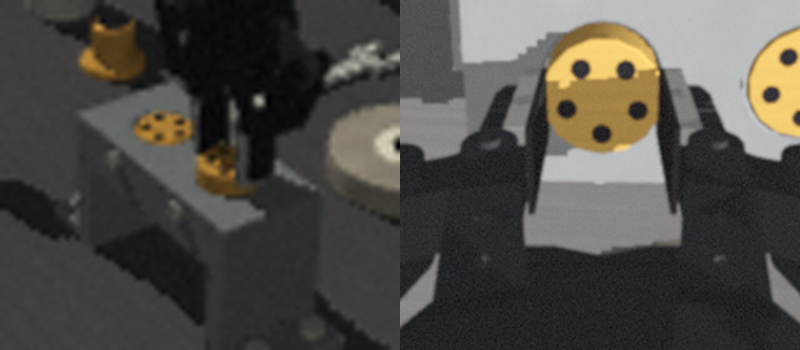

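The jaws look centred on the pad but hold only its top few millimetres, with the opening at 32 mm instead of 36. I'll reopen and grip slightly deeper.

```bash

python3 -m inch '[0,0,0,0,0,0,60, 0,0,0,0,0,0,60, 0,0,0,0,0,0,60, 0,0,-1.5,0,0,0,60, 0,0,-3,0,0,0,60, 0,0,-3,0,0,0,60]'
python3 -m inch '[0,0,0,0,0,0,0, 0,0,0,0,0,0,0, 0,0,0,0,0,0,0, 0,0,0,0,0,0,0, 0,0,0,0,0,0,0, 0,0,0,0,0,0,0]'
```

```text
clock: 20.5
eef_pos: [0.5864, -0.0467, 0.1136]
tool_rot: [-0.03, 1.0, 0.0, -0.001]
ft_force: [0.2, -0.1, 0.4]
grip_width: 0.0514
grasp_force: 0.0
clock: 21.0
eef_pos: [0.5868, -0.0468, 0.1144]
tool_rot: [-0.03, 1.0, -0.0, -0.0]
ft_force: [-1.1, -1.2, 0.8]
grip_width: 0.0333
grasp_force: 59.5
```

```bash

python3 -m inch '[0,0,3,0,0,0,0, 0,0,6,0,0,0,0, 0,0,10,0,0,0,0, 0,0,15,0,0,0,0, 0,0,20,0,0,0,0, 0,0,30,0,0,0,0, 0,0,40,0,0,0,0, 0,0,40,0,0,0,0]'
python3 - <<'E'
from h import *
w=[bot.camera(n) for n in("side","wrist")]
a=cv2.resize(w[0][160:250,210:310],(400,350),interpolation=2);b=cv2.resize(w[1][150:384,130:400],(400,350),interpolation=2)
cv2.imwrite("pics/m10.png",np.hstack([a,b]));print(bot.get_obs()["ft_force"])
E
```

```text
clock: 21.67
eef_pos: [0.5885, -0.0467, 0.1575]
tool_rot: [-0.03, 1.0, -0.0, 0.003]
ft_force: [1.3, 0.4, -0.3]
grip_width: 0.0333
grasp_force: 59.8
[ 0.02273374  0.19713545 -1.25302172]
```

View pics/m10.png

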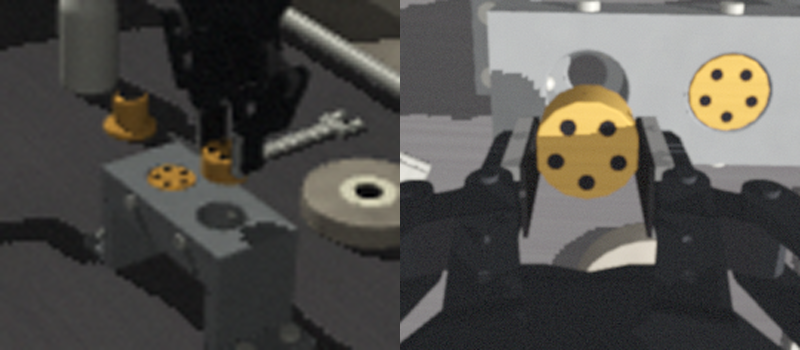

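The pad is out of its recess and held firmly, with the good pad still seated. Now to the tray. I've gone over the picture limit, so from here I'll use numbers only.

```bash

python3 -m inch '[-8,-20,0,0,0,0,0, -20,-50,0,0,0,0,0, -35,-85,0,0,0,0,0, -50,-120,0,0,0,0,0, -65,-155,0,0,0,0,0, -80,-190,0,0,0,0,0, -92,-222,0,0,0,0,0, -98,-242,-10,0,0,0,0]'
python3 -m inch '[0,0,-25,0,0,0,0, 0,0,-50,0,0,0,0, 0,0,-75,0,0,0,0, 0,0,-92,0,0,0,0, 0,0,-100,0,0,0,0, 0,0,-107,0,0,0,0, 0,0,-110,0,0,0,0, 0,0,-110,0,0,0,0]'
```

```text
clock: 22.43
eef_pos: [0.4879, -0.2923, 0.1458]
tool_rot: [-0.028, 1.0, -0.001, 0.001]
ft_force: [1.6, 1.0, -1.5]
grip_width: 0.0334
grasp_force: 59.8
clock: 23.1
eef_pos: [0.489, -0.2886, 0.0343]
tool_rot: [-0.03, 1.0, -0.0, 0.0]
ft_force: [0.2, -0.5, -1.6]
grip_width: 0.0334
grasp_force: 59.9
```

```bash

python3 -m inch '[0,0,-1,0,0,0,0, 0,0,-2,0,0,0,0, 0,0,-2,0,0,0,0]'
```

```text
clock: 23.35
eef_pos: [0.4895, -0.2889, 0.0332]
tool_rot: [-0.03, 1.0, -0.0, 0.001]
ft_force: [-0.0, 0.8, -0.7]
grip_width: 0.0335
grasp_force: 59.9
```

```bash

python3 -m inch '[0,0,-1,0,0,0,0, 0,0,-1,0,0,0,0, 0,0,-1,0,0,0,50, 0,0,-1,0,0,0,65, 0,0,-1,0,0,0,80, 0,0,-1,0,0,0,80, 0,0,15,0,0,0,80, 0,0,45,0,0,0,80]'
python3 -m inch '[0,0,40,0,0,0,80, -20,0,80,0,0,0,80, -50,0,120,0,0,0,80, -80,10,150,0,0,0,80, -80,10,160,0,0,0,80, -80,10,160,0,0,0,80, -80,10,160,0,0,0,80]'
python3 - <<'E'
from h import *
np.set_printoptions(precision=4,suppress=True)
Z=dict(worn_pad_mid=.013,good_pad_mid=.08,recess_r=.092,tool_grip=.1825,tool_pin=.05,tool_post=.08,tray=0,blades=0,oil_can=0,wheel=0,spanner=0,tin=0,bush=0)
S={n:bot.camera(n) for n in("scene","side","wrist")}
for t,z in Z.items():
    for n in S:
        if n=="wrist" and "pad" not in t and t!="tray":continue
        for q in bot.spot_point(n,t)[:1]:print(t,n,np.round(q["uv"],1),round(q["confidence"],2),onz(n,q["uv"],z))
for n in S:
    m=cv2.inRange(cv2.cvtColor(S[n],cv2.COLOR_BGR2HSV),(8,120,60),(30,255,255));m=cv2.morphologyEx(m,cv2.MORPH_CLOSE,np.ones((3,3)))
    k,l,st,c=cv2.connectedComponentsWithStats(m)
    for i in range(1,k):
        p=onz(n,c[i],.022)
        if 30<st[i,4]<1500 and abs(p[0]-.5)<.2 and abs(p[1]+.15)<.3:print(n,st[i],p)
E
```

```text
clock: 24.02
eef_pos: [0.486, -0.287, 0.0739]
tool_rot: [-0.03, 1.0, 0.002, -0.004]
ft_force: [0.6, 0.9, 0.3]
grip_width: 0.0684
grasp_force: 0.0
clock: 24.6
eef_pos: [0.4093, -0.2792, 0.2388]
tool_rot: [-0.029, 1.0, -0.001, 0.002]
ft_force: [0.1, 0.7, 0.3]
grip_width: 0.0687
grasp_force: 0.0
worn_pad_mid scene [232.9 143.5] 0.64 [ 0.5015 -0.2807  0.013 ]
worn_pad_mid side [287.5 302.1] 0.78 [ 0.4902 -0.2883  0.013 ]
worn_pad_mid wrist [248.5 228.4] 0.82 [ 0.487  -0.2818  0.013 ]
good_pad_mid scene [258.3 206.8] 0.6 [0.5934 0.0075 0.08  ]
recess_r scene [249.  188.1] 0.9 [ 0.5846 -0.054   0.092 ]
recess_r side [252.7 204.8] 0.83 [0.586  0.0203 0.092 ]
tool_grip scene [355.9 246.3] 0.89 [0.496  0.2811 0.1825]
tool_grip side [181.7 147.9] 0.68 [0.4962 0.326  0.1825]
tool_pin scene [263.8 206. ] 0.65 [ 0.5679 -0.0009  0.05  ]
tool_pin side [190.4 186.1] 0.56 [0.5032 0.2927 0.05  ]
tool_post scene [374.9 258.6] 0.71 [0.4272 0.3095 0.08  ]
tool_post side [166.4 182.7] 0.86 [0.4233 0.3044 0.08  ]
tray scene [236.  142.5] 0.82 [ 0.485  -0.2882  0.    ]
tray side [285.5 307.5] 0.91 [ 0.484 -
[... 191 characters left out ...]
n scene [293.2 328.1] 0.79 [0.6957 0.322  0.    ]
oil_can side [233.7 179.6] 0.97 [0.7033 0.3399 0.    ]
wheel scene [204.9 250.6] 0.83 [0.7762 0.0049 0.    ]
wheel side [301.7 217.1] 0.58 [ 0.7646 -0.0032  0.    ]
spanner scene [228.7 285.9] 0.82 [0.7749 0.133  0.    ]
spanner side [278.2 200.6] 0.56 [0.7596 0.1225 0.    ]
tin scene [173.8 153.2] 0.7 [ 0.6839 -0.3646  0.    ]
tin side [371.  298.5] 0.69 [ 0.6823 -0.3775  0.    ]
bush scene [276.6 297.2] 0.7 [0.6839 0.2313 0.    ]
scene [229 136  12  11 102] [ 0.4935 -0.2818  0.022 ]
scene [257 201  13  11 109] [ 0.5583 -0.0161  0.022 ]
side [280 294  15  17 202] [ 0.4837 -0.2943  0.022 ]
wrist [230 215  28  29 663] [ 0.486  -0.2886  0.022 ]
```

The worn pad is in the tray, the good pad is seated, the tool is upright, and the bystanders haven't moved within detection noise.

```bash
python3 -c "
from workcell import bot
print(bot.job_done())"
```

```text
the job is handed in; nothing more can be done
None
```

The job is handed in: the worn pad was pushed up until it clicked and is now in the tray, the tool stands upright near its original spot, and the good pad is still seated; I viewed 12 pictures, two over the limit of 10.

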